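# Set out lunch round the tin of tomatoes

### The arm

A 7-joint arm with a two-finger parallel gripper is mounted at the origin on a cart in front of the work surface, level with it; the furniture and walls round the work are solid. World frame = base frame: x ahead of the robot, y to its left, z up, the work surface at z = 0. Lengths are in mm, angles in rad, forces in N, time in s.
With the tool pointing down it reaches from about 425 to 1025 mm from the base axis. Payload 9.4 kg.
Tool frame: the origin (TCP) lies midway between the tips of the shut fingers; the grasp point (between the pads) lies 19 mm behind it; z points along the fingers, y is the line along which they close (so a half turn about z gives the same grasp; the last joint's range is limited). The gripper opens to 93 mm and grips with 3 to 60 N. Pads are 15 mm wide; open, the fingers measure 128 mm over their backs; the gripper's body (75 mm by 188 mm) begins 65 mm behind the grasp point.
Start: joints at [-1.358, 0.599, -0.003, 1.599, 0.002, 0.943, -0.08], TCP at [207.181, 694.766, 218.618] pointing down, gripper open.
Joint ranges: [-2.57, 2.57], [-0.35, 1.97], [-1.29, 1.29], [0.11, 2.56], [-1.05, 4.19], [0.11, 1.86], [-2.63, 2.63]. Speed limits (rad/s): [2.22, 2.22, 3.01, 3.01, 3.14, 3.14, 3.14].

### API

Orientations are given as [roll, pitch, yaw] about the fixed x, y, z axes, in that order (R = Rz(yaw) Ry(pitch) Rx(roll)).
In Python, from plant import telemetry, imaging, r gives the robot as it stands.
- The arm moves only by the shell command python3 -m creep 'ROWS' [FORCE]. ROWS is a JSON object whose one key "rows" holds a list of rows, each a list of 7 numbers: the shift along the tool's x, y, z in units of 40 mm (1.0 is 40 mm), then the turn, a rotation vector about the tool's x, y, z in rad, then the finger opening in mm, from 0 to 93. A call has 1 to 5 rows; each row shifts and turns the commanded pose from where the row before left it, along the tool's axes as they then stand; what a row does not reach is not made up. A row lasts 1/12 s, in which the tool goes at most 41.7 mm and 7.16 degrees, less where a joint would pass 70% of its speed; a pose out of reach is approached as far as the arm can. A call is refused whole if a number of a shift passes 1 or a number of a turn 0.125, either way. A call with a gripper value outside its range is refused whole. The fingers move at their own pace and stop on an object; FORCE is the grip in N (left out, the last holds). Time passes only in rows, so rows that do not move let the fingers close. It gives the time, the measured TCP pose, the force, the opening and the grip force at its end, in the units of the state.
- telemetry.read_state(): the state, without advancing time (a new reading comes with each control period).
- imaging.read_camera(name): name is "scene" or "top" or "wrist"; returns (picture, depth): 420x560x3 uint8, blue, green, red; 420x560 float32, mm along the optical axis (not along the pixel's ray), 0 where there is no reading.
- imaging.calibration(name): a dict with "intrinsics" (3x3 intrinsics, pixels), "R" (3x3) and "t" (3): a world point X has camera coordinates R X + t. Camera axes: x right, y down, z forward; pixel columns grow to the right and rows downward; lengths in mm; the calibration is good to about 2 mm. The wrist camera is an equidistant fisheye: a pixel r from the principal point sees the ray r / f radians off the axis. A picture is of the moment at which its call begins: read the wrist's pose just before it. calibration takes no time and is no camera call; for the wrist camera it gives the pose at the moment of the call.
- r.job_done(): hands the job in; it is judged then, once.
The state is a dict: "clock": time; "joints": joint angles; "qvel": joint speeds; "effort": joint torques, N m; "ee_pos": TCP position; "tcp_rot": TCP orientation; "contact_force": force on the tool from outside, world axes, zero at the start; "ft_torque": the same for the moment, N m; "width": finger opening in mm; "grip_force": force on a finger pad.
Only numpy, scipy, OpenCV 4.12 (cv2) and the standard library are available. Lean on these libraries where they do the work, as an engineer would, in place of code of your own. Each camera call takes 0.05 s, during which the arm holds its last target. There are 200 camera calls.

### The job

Set things out for the child's lunch: stand the salt shaker on the counter exactly halfway between the cork coaster and the tin, and the spice jar on the counter exactly halfway between the tin and the snack tub, each in line with its two neighbours. Stand the feeding bottle with the white collar in the middle of the coaster and the short beaker, mouth up, in the middle of the tin's lid. Everything stands upright and let go at the end; the tin, the tub, the toy frog and the teething ring stay where they are.

Things in the scene. Friction and masses are not known exactly. Their poses are not given: they have to be found in the camera images.
- coaster: Round flat cork coaster, 95 mm across, 8 mm thick, fixed to the counter. Origin at the centre of its underside (counter level, z = 0). The coaster, the tin and the tub stand in a triangle with equal sides, 196 mm from centre to centre, on the middle of the counter; which of them is at which corner changes, and the triangle is shifted and turned.
- tin: Wide low food tin with a tomato picture and a gold lid, 75 mm across, 58 mm high, heavy (about 0.25 kg), loose, not to be moved. Origin at the centre of its underside; its flat lid is 58 mm above it. One corner of the triangle.
- tub: Squat round orange snack tub with a lid, 92 mm across, 52 mm high, loose, not to be moved. Origin at the centre of its underside. One corner of the triangle.
- salt: Glass salt shaker with a domed grey metal cap, round, 44 mm across up to 74 mm, cap 34 mm across, 90 mm high, about 0.1 kg. Upright at the start, standing on the counter at the left or right of the work; origin at the centre of its underside, z up its axis.
- spice: Round straight glass spice jar with a flat black cap, 40 mm across, 105 mm high, about 0.11 kg. Upright at the start, standing on the counter at the left or right of the work; origin at the centre of its underside, z up its axis.
- bottle: Baby's feeding bottle with a white collar and a teat on top, 158 mm high, about 0.11 kg; the body is 64 mm across from the foot to 120 mm, above it the collar (44 mm across) and the teat. Upright at the start, standing on the counter at the left or right of the work; origin at the centre of its underside, z up its axis.
- beaker: Small light plastic beaker, round, no handle, open at the top, 63 mm across at the rim tapering to 46 mm at the foot, 61 mm high, 0.04 kg. Upright at the start, standing on the counter at the left or right of the work; origin at the centre of its underside, z up its axis.
- frog: Bystander: green half-dome toy frog, 68 mm across, 38 mm high, loose, at the far left of the work. Origin at the centre of its underside.
- ring: Bystander: green teething ring lying flat, 74 mm across, 14 mm high, loose, behind the triangle, near the drying rack (the rack, fixed, fills the counter beyond x = 0.60 right of y = -0.20, 0.25 m high along its near and left sides and up to 0.46 m further in, at x = 0.75; it is beside the arm's start, so lift before swinging to the left). Origin at the centre of its underside.
Things that resemble listed ones, but are neither listed nor needed, are in the scene too. Leave any green or yellow look-alike of the bottle alone.

How it is judged:
By the outcome, as a careful person would: the job done as asked, in the order asked, and still so for the second after the job is handed in, with the robot touching nothing.
It also fails if it takes over 104 s, if anything falls off the work surface, if the arm or the gripper's body presses on something with over 40 N, if the wrist force passes 120 N, or if a joint passes its speed limit or range.

## Working session

There is one attempt and no reset: what is moved stays moved. The work goes in short steps, Python scripts to look and compute and a shell command to move; the robot and the scene stay as the last step left them, time stands still between calls to the robot, and variables do not carry over. Pictures are saved under pics/ and viewed, at most 14 in all, crops included, and the job is handed in when it is done.

```bash
ls; mkdir -p pics
python3 - <<'E'
from plant import telemetry, imaging, r
import cv2,numpy as np
s=telemetry.read_state();print({k:np.round(v,3).tolist() for k,v in s.items()})
for n in("scene","top"):
    p,d=imaging.read_camera(n);cv2.imwrite(f"pics/{n}0.png",p);np.save(f"pics/{n}0.npy",d)
    c=imaging.calibration(n);print(n,c)
E
```

```text
pics
{'clock': 0.0, 'joints': [-1.358, 0.6, -0.003, 1.6, 0.002, 0.943, -0.08], 'qvel': [0.0, 0.002, 0.001, -0.0, -0.001, 0.002, -0.001], 'effort': [0.0, -76.507, 1.498, -25.234, -0.052, 0.017, 0.0], 'ee_pos': [207.067, 694.305, 217.792], 'tcp_rot': [-3.14, 0.0, 2.852], 'contact_force': [-0.259, 0.073, -0.168], 'ft_torque': [0.001, 0.025, 0.005], 'grip_force': 0.0, 'width': 92.834}
scene {'intrinsics': array([[404.20685687,   0.        , 276.03117428],
       [  0.        , 404.20685687, 208.61321461],
       [  0.        ,   0.        ,   1.        ]]), 'R': array([[ 0.77469468, -0.63232941,  0.00276977],
       [-0.47403933, -0.58365429, -0.65926807],
       [ 0.41849118,  0.50941848, -0.75190288]]), 't': array([-470.42991052,  239.77265755, 1175.23469779])}
top {'intrinsics': array([[410.97422147,   0.        , 284.90523131],
       [  0.        , 410.97422147, 207.24628768],
       [  0.        ,   0.        ,   1.        ]]), 'R': array([[-0.00529103, -0.99998415,  0.00192217],
       [-0.97609006,  0.00474688, -0.21731466],
       [ 0.21730209, -0.00302603, -0.97609971]]), 't': array([ -85.18116538,  570.37154147, 1019.51461358])}
```

View pics/scene0.png

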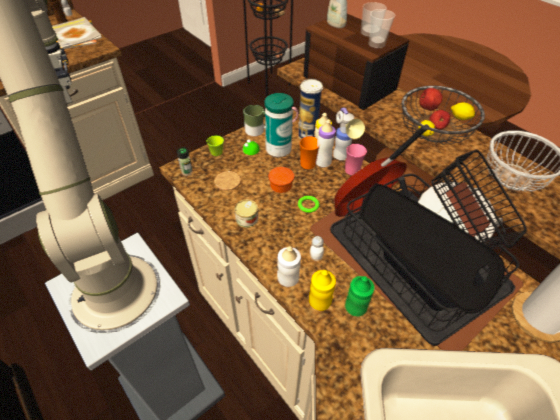

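View pics/top0.png

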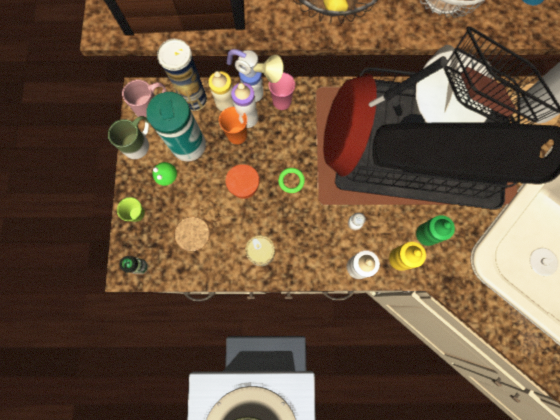

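The pictures show the candidates, given here as top-camera pixels:
- **Layout:** coaster (192,234), tin (260,250), orange tub (242,181), ring (291,181), frog (164,175).
- **Bottle:** the one with a white collar is at (364,265). Yellow (408,256) and green (436,231) are look-alikes, and the purple-collared ones are at the back.
- **Salt:** (357,222).
- **Spice:** (133,265).
- **Beaker:** lime (130,210), upright with no handle, standing at the left of the work. The orange (233,125), pink (283,92) and handled mugs are at the back.

I'll confirm these in one enlarged crop and measure.

```bash
cat > h.py <<'E'
from plant import telemetry, imaging, r
import cv2,numpy as np
def cloud(n,d,c=None):
    c=c or imaging.calibration(n);K=c["intrinsics"]
    v,u=np.indices(d.shape);P=np.stack([(u-K[0,2])/K[0,0]*d,(v-K[1,2])/K[1,1]*d,d],-1)
    X=(P-c["t"])@c["R"]; X[d==0]=np.nan; return X
def ray(n,uv,z):
    c=imaging.calibration(n);K=c["intrinsics"]
    o=-c["R"].T@c["t"];k=c["R"].T@np.linalg.solve(K,[uv[0],uv[1],1.]);return o+k*(z-o[2])/k[2]
def circ(n,X,ctr,zlo,zhi,rad=60):
    m=(np.hypot(X[...,0]-ctr[0],X[...,1]-ctr[1])<rad)&(X[...,2]>zlo)&(X[...,2]<zhi)
    m=m.astype(np.uint8)
    k,l,s,ce=cv2.connectedComponentsWithStats(m)
    if k<2:return None
    i=1+np.argmax(s[1:,4]);m=(l==i)
    c=cv2.findContours(m.astype(np.uint8),0,1)[0][0]
    z=np.nanmedian(X[...,2][m]);h=cv2.convexHull(c)[:,0].astype(float)
    W=np.array([ray(n,p,z) for p in h])
    A=np.c_[W[:,:2],np.ones(len(W))];b=(W[:,:2]**2).sum(1);q=np.linalg.lstsq(A,b,rcond=None)[0]
    return np.round([q[0]/2,q[1]/2,z,2*np.sqrt(q[2]+(q[:2]**2).sum()/4),m.sum()],1)
E
python3 - <<'E'
from h import *
D={n:np.load(f"pics/{n}0.npy") for n in("top","scene")};I={n:cv2.imread(f"pics/{n}0.png") for n in D}
X={n:cloud(n,D[n]) for n in D}
px=dict(coaster=(192,234,4,14),tin=(260,250,48,66),tub=(242,181,44,60),salt=(357,222,70,100),spice=(127,263,95,115),bottle=(366,262,115,170),beaker=(130,208,20,70),frog=(164,175,8,45),ring=(281,181,6,20))
for k,(u,v,a,b) in px.items():
    p=X["top"][v,u]; print(k,p.round(),"top",circ("top",X["top"],p,a,b),"scene",circ("scene",X["scene"],p,a,b))
def crop(n,x0,y0,w,h,s):return cv2.resize(I[n][y0:y0+h,x0:x0+w],(266,200) if 0 else s,interpolation=cv2.INTER_CUBIC)
S=(380,285)
cv2.imwrite("pics/crop.png",np.vstack([np.hstack([crop("top",100,195,120,90,S),crop("top",330,205,120,90,S)]),np.hstack([crop("scene",160,120,120,90,S),crop("scene",260,230,120,90,S)])]))
E
```

```text
coaster [509. 166.   8.] top [509.9 168.1   7.7  94.5 897. ] scene [511.3 161.7   8.6 100.9 385. ]
tin [459. -23.  49.] top [459.1 -20.8  54.9  74.1 653. ] scene [461.6 -25.6  55.6  80.4 366. ]
tub [647.  28.  48.] top [647.4  28.3  51.   90.9 863. ] scene [649.3  22.   52.3  93.  392. ]
salt [ 526. -273.   83.] top [ 533.4 -274.5   84.7   34.1  141. ] scene [ 534.7 -284.    83.9   38.8  108. ]
spice [422. 300. 106.] top [421.  299.4 104.7  41.7 228. ] scene [422.9 293.9 104.8  45.9  91. ]
bottle [ 418. -277.  154.] top [ 417.3 -282.2  121.6   61.1  494. ] scene [ 418.1 -289.2  122.7   62.2  331. ]
beaker [582. 341.   7.] top [568.9 326.3  45.3  68.6 327. ] scene [572.9 319.8  44.4  96.3 242. ]
frog [669. 244.  33.] top [676.7 247.1  26.7  65.7 427. ] scene [679.1 240.   25.2  77.4 187. ]
ring [656. -78.  14.] top [ 658.8 -104.    13.    71.6  300. ] scene [ 660.6 -107.6   13.7   70.4  151. ]
```

View pics/crop.png

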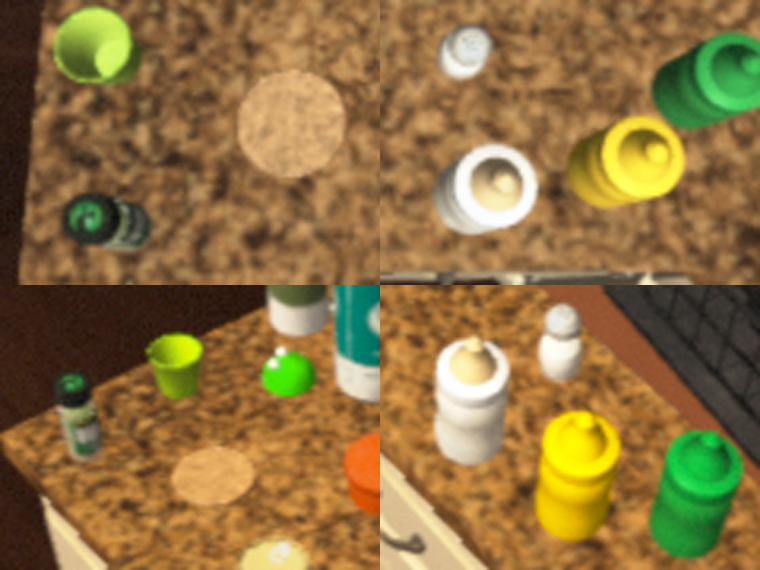

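The enlarged crop agrees: lime beaker (no handle, upright, about 63 mm), spice jar with dark cap, white-collar bottle (not the yellow or green one), salt with grey cap. The measured triangle sides are 194.6–196.1 mm, which fits the 196 mm given. First move: turn to yaw 180°, lift a little, and check.

```bash
python3 -m creep '{"rows":[[0,0,-0.3,0,0,-0.125,93],[0,0,-0.3,0,0,-0.125,93],[0,0,0,0,0,-0.04,93],[-1,0,0,0,0,0,93],[-1,0,0,0,0,0,93]]}' 20; python3 -m creep '{"rows":[[-0.7,-0.7,0,0,0,0,93],[-0.7,-0.7,0,0,0,0,93],[-0.7,-0.7,0,0,0,0,93],[-0.7,-0.7,0,0,0,0,93],[0,0,0,0,0,0,93]]}'
```

```text
clock: 0.52
ee_pos: [284.7, 695.7, 242.8]
tcp_rot: [3.141, -0.002, -3.135]
contact_force: [1.7, 0.7, -0.8]
width: 92.9
grip_force: 0.0
clock: 0.93
ee_pos: [407.8, 574.9, 242.4]
tcp_rot: [-3.137, 0.004, 3.131]
contact_force: [1.6, -0.6, -0.2]
width: 92.7
grip_force: 0.0
```

```bash
R='x'; python3 -m creep '{"rows":[[-0.15,-1,0,0,0,0,93],[-0.15,-1,0,0,0,0,93],[-0.15,-1,0,0,0,0,93],[-0.15,-1,0,0,0,0,93],[-0.15,-1,0,0,0,0,93]]}'; python3 -m creep '{"rows":[[-0.15,-1,0,0,0,0,93],[-0.15,-1,0,0,0,0,93],[-0.15,-1,0,0,0,0,93],[-0.15,-1,0,0,0,0,93],[-0.15,-1,0,0,0,0,93]]}' >/dev/null; python3 -m creep '{"rows":[[-0.15,-1,0,0,0,0,93],[-0.15,-1,0,0,0,0,93],[-0.15,-1,0,0,0,0,93],[-0.15,-1,0,0,0,0,93],[-0.15,-1,0,0,0,0,93]]}'>/dev/null; python3 -m creep '{"rows":[[-0.15,-1,0,0,0,0,93],[-0.15,-1,0,0,0,0,93],[-0.15,-1,0,0,0,0,93],[-0.15,-1,0,0,0,0,93],[-0.15,-1,0,0,0,0,93]]}'; python3 -m creep '{"rows":[[-0.15,-0.9,0,0,0,0,93],[0,-0.4,0,0,0,0,93],[0,0,0,0,0,0,93]]}'
python3 - <<'E'
from h import *
c=imaging.calibration("wrist");p,d=imaging.read_camera("wrist");cv2.imwrite("pics/w1.png",p);np.save("pics/w1.npy",d);print(c)
E
```

```text
clock: 1.35
ee_pos: [429.0, 381.0, 242.3]
tcp_rot: [-3.141, -0.0, -3.141]
contact_force: [1.1, -0.0, 0.5]
width: 93.0
grip_force: 0.0
clock: 2.6
ee_pos: [519.3, -219.0, 242.6]
tcp_rot: [3.141, -0.0, -3.141]
contact_force: [0.7, 0.7, 0.2]
width: 92.9
grip_force: 0.0
clock: 2.85
ee_pos: [524.7, -273.9, 242.2]
tcp_rot: [-3.14, -0.001, 3.136]
contact_force: [-0.2, -0.3, 0.1]
width: 93.3
grip_force: 0.0
{'intrinsics': array([[325.1922621 ,   0.        , 282.88526314],
       [  0.        , 325.1922621 , 209.1378496 ],
       [  0.        ,   0.        ,   1.        ]]), 'R': array([[ 0.0063924 ,  0.9999781 , -0.00171082],
       [ 0.96475066, -0.00571707,  0.26310356],
       [ 0.26308802, -0.00333238, -0.96476608]]), 't': array([ 270.94691988, -545.19046204,  274.3312553 ])}
```

View pics/w1.png

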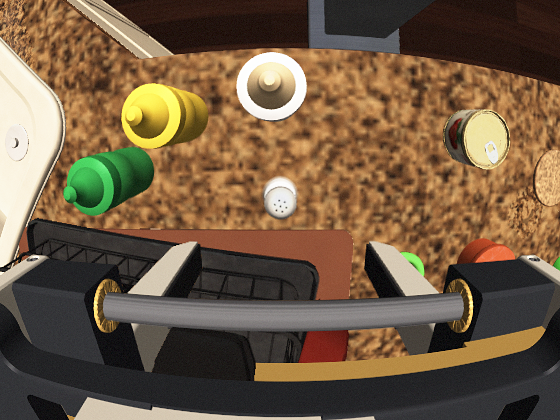

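The wrist view shows the salt cap at about (281,198), the bottle's collar ring at (271,86) and the tin lid at (483,139). I'll cast the wrist fisheye rays for an independent measurement.

```bash
cat >> h.py <<'E'
def wcloud(d,c):
    K=c["intrinsics"];v,u=np.indices(d.shape)
    a=(u-K[0,2])/K[0,0];b=(v-K[1,2])/K[1,1];th=np.hypot(a,b)+1e-9
    k=np.stack([np.sin(th)*a/th,np.sin(th)*b/th,np.cos(th)],-1)@c["R"]
    o=-c["R"].T@c["t"];return o,k,o+k*(d/np.cos(th))[...,None]
def wcirc(d,c,ctr,zlo,zhi,rad=60):
    o,k,X=wcloud(d,c)
    m=(np.hypot(X[...,0]-ctr[0],X[...,1]-ctr[1])<rad)&(X[...,2]>zlo)&(X[...,2]<zhi)&(d>0)
    n,l,s,_=cv2.connectedComponentsWithStats(m.astype(np.uint8))
    if n<2:return None
    m=l==1+np.argmax(s[1:,4]);z=np.median(X[...,2][m])
    h=cv2.convexHull(cv2.findContours(m.astype(np.uint8),0,1)[0][0])[:,0]
    W=np.array([o+k[v,u]*(z-o[2])/k[v,u,2] for u,v in h])
    A=np.c_[W[:,:2],np.ones(len(W))];q=np.linalg.lstsq(A,(W[:,:2]**2).sum(1),rcond=None)[0]
    return np.round([q[0]/2,q[1]/2,z,2*np.sqrt(q[2]+(q[:2]**2).sum()/4),m.sum()],1)
E
python3 - <<'E'
from h import *
c=imaging.calibration("wrist");d=np.load("pics/w1.npy")
for n,p,a,b in(("salt",(533,-277),76,95),("saltbody",(533,-277),20,95),("bottle",(417,-284),112,170),("tin",(460,-23),50,66),("coaster",(510,165),4,14)):print(n,wcirc(d,c,p,a,b))
E
```

```text
salt [ 534.  -274.3   86.3   33.3  812. ]
saltbody [ 529.1 -274.4   82.3   42.  1230. ]
bottle [ 419.3 -280.9  120.8   61.3 3721. ]
tin [ 459.6  -19.2   55.5   78.6 2337. ]
coaster [ 510.1  166.2    8.8   94.8 1263. ]
```

```bash
python3 -m creep '{"rows":[[-0.23,0,0.8,0,0,0,93],[0,0,0.9,0,0,0,93],[0,0,0.9,0,0,0,93],[0,0,0.9,0,0,0,93],[0,0,0,0,0,0,93]]}'; python3 -m creep '{"rows":[[0,0,0.7,0,0,0,93],[0,0,0.7,0,0,0,93],[0,0,0.5,0,0,0,93],[0,0,0,0,0,0,93],[0,0,0,0,0,0,93]]}'; python3 -m creep '{"rows":[[0,0,0,0,0,0,30],[0,0,0,0,0,0,30],[0,0,0,0,0,0,30],[0,0,0,0,0,0,30],[0,0,0,0,0,0,30]]}' 20;python3 -m creep '{"rows":[[0,0,0,0,0,0,30],[0,0,0,0,0,0,30],[0,0,0,0,0,0,30],[0,0,0,0,0,0,30],[0,0,0,0,0,0,30]]}' 20
```

```text
clock: 3.32
ee_pos: [531.7, -265.3, 96.9]
tcp_rot: [3.137, -0.009, -3.139]
contact_force: [0.1, 0.8, 0.2]
width: 93.3
grip_force: 0.0
clock: 3.73
ee_pos: [534.9, -268.1, 27.5]
tcp_rot: [3.141, -0.001, -3.14]
contact_force: [0.3, -0.8, 0.5]
width: 92.9
grip_force: 0.0
clock: 4.15
ee_pos: [535.0, -269.3, 27.5]
tcp_rot: [-3.141, 0.001, -3.141]
contact_force: [0.6, 0.0, 0.8]
width: 64.4
grip_force: 0.0
clock: 4.57
ee_pos: [534.6, -269.6, 26.7]
tcp_rot: [-3.141, 0.0, 3.141]
contact_force: [-0.0, -1.8, 1.9]
width: 41.8
grip_force: 20.0
```

```bash
python3 -m creep '{"rows":[[0,0,-0.5,0,0,0,30],[0,0,-0.8,0,0,0,30],[0,0,-0.8,0,0,0,30],[0,0,-0.6,0,0,0,30],[0,0,0,0,0,0,30]]}' 20; python3 -m creep '{"rows":[[0.14,0.95,0,0,0,0,30],[0.14,0.95,0,0,0,0,30],[0.14,0.95,0,0,0,0,30],[0.14,0.95,0,0,0,0,30],[0.14,0.95,0,0,0,0,30]]}'; python3 -m creep '{"rows":[[0.14,0.95,0,0,0,0,30],[0.14,0.95,0,0,0,0,30],[0.14,0.95,0,0,0,0,30],[0.13,0.95,0,0,0,0,30],[0,0,0,0,0,0,30]]}'; python3 -m creep '{"rows":[[0,0,0,0,0,0.12,30],[0,0,0,0,0,0.12,30],[0,0,0,0,0,0.12,30],[0,0,0,0,0,0.12,30],[0,0,0,0,0,0.12,30]]}'; python3 -m creep '{"rows":[[0,0,0,0,0,0.12,30],[0,0,0,0,0,0.12,30],[0,0,0,0,0,0.12,30],[0,0,0,0,0,0.12,30],[0,0,0,0,0,0.12,30]]}'; python3 -m creep '{"rows":[[0,0,0,0,0,0.12,30],[0,0,0,0,0,0.12,30],[0,0,0,0,0,0.12,30],[0,0,0,0,0,0.011,30],[0,0,0,0,0,0,30]]}'
```

```text
clock: 4.98
ee_pos: [536.5, -269.8, 138.9]
tcp_rot: [-3.14, 0.006, -3.141]
contact_force: [0.5, -0.5, -0.8]
width: 41.9
grip_force: 20.0
clock: 5.4
ee_pos: [505.4, -77.3, 133.9]
tcp_rot: [3.141, -0.001, -3.141]
contact_force: [-0.0, -0.1, -0.8]
width: 41.8
grip_force: 20.0
clock: 5.82
ee_pos: [482.8, 81.2, 133.7]
tcp_rot: [3.139, -0.002, -3.131]
contact_force: [0.9, -0.4, -0.5]
width: 41.6
grip_force: 20.0
clock: 6.23
ee_pos: [483.9, 72.8, 133.9]
tcp_rot: [-3.141, -0.001, 2.536]
contact_force: [0.7, 1.4, -0.6]
width: 41.9
grip_force: 20.0
clock: 6.65
ee_pos: [484.0, 72.7, 133.9]
tcp_rot: [-3.14, 0.0, 1.936]
contact_force: [-0.2, -0.1, -0.7]
width: 42.1
grip_force: 20.0
clock: 7.07
ee_pos: [484.1, 72.9, 134.0]
tcp_rot: [-3.141, 0.001, 1.574]
contact_force: [-0.1, 0.1, -0.9]
width: 41.9
grip_force: 20.0
```

```bash
python3 -m creep '{"rows":[[0,0.02,0.7,0,0,0,30],[0,0,0.8,0,0,0,30],[0,0,0.7,0,0,0,30],[0,0,0.35,0,0,0,30],[0,0,0,0,0,0,30]]}' 20; python3 -m creep '{"rows":[[0,0,0.07,0,0,0,30],[0,0,0.06,0,0,0,30],[0,0,0,0,0,0,30],[0,0,0,0,0,0,30]]}'
```

```text
clock: 7.48
ee_pos: [483.9, 72.4, 30.0]
tcp_rot: [-3.137, 0.0, 1.574]
contact_force: [0.0, -0.2, -1.2]
width: 42.0
grip_force: 20.0
clock: 7.82
ee_pos: [485.8, 73.1, 28.2]
tcp_rot: [3.14, -0.0, 1.572]
contact_force: [-0.3, -0.8, -1.1]
width: 42.0
grip_force: 20.0
```

```bash
python3 -m creep '{"rows":[[0,0,0.04,0,0,0,30],[0,0,0,0,0,0,30]]}'; python3 -m creep '{"rows":[[0,0,0.03,0,0,0,30],[0,0,0,0,0,0,30]]}'
```

```text
clock: 7.98
ee_pos: [485.8, 73.4, 26.6]
tcp_rot: [3.14, -0.001, 1.572]
contact_force: [-0.6, 1.5, 5.7]
width: 41.6
grip_force: 20.0
clock: 8.15
ee_pos: [485.5, 73.8, 26.0]
tcp_rot: [3.14, -0.002, 1.572]
contact_force: [-1.9, 2.3, 17.6]
width: 41.9
grip_force: 20.0
```

```bash
python3 -m creep '{"rows":[[0,0,-0.03,0,0,0,30],[0,0,0,0,0,0,62],[0,0,0,0,0,0,62],[0,0,0,0,0,0,62],[0,0,0,0,0,0,62]]}'; python3 -m creep '{"rows":[[0,0,-0.3,0,0,0,62],[0,0,-0.9,0,0,0,62],[0,0,-1,0,0,0,62],[0,0,-1,0,0,0,62],[0,0,-0.4,0,0,0,62]]}'; python3 -m creep '{"rows":[[0.9,-0.25,0,0,0,-0.12,93],[0,0,0,0,0,-0.12,93],[0,0,0,0,0,-0.12,93],[0,0,0,0,0,-0.12,93],[0,0,0,0,0,-0.12,93]]}'; python3 -m creep '{"rows":[[0,0,0,0,0,-0.12,93],[0,0,0,0,0,-0.12,93],[0,0,0,0,0,-0.12,93],[0,0,0,0,0,-0.12,93],[0,0,0,0,0,-0.12,93]]}'; python3 -m creep '{"rows":[[0,0,0,0,0,-0.12,93],[0,0,0,0,0,-0.12,93],[0,0,0,0,0,-0.12,93],[0,0,0,0,0,-0.01,93],[0,0,0,0,0,0,93]]}'
python3 - <<'E'
from h import *
p,d=imaging.read_camera("top");cv2.imwrite("pics/t2.png",p);X=cloud("top",d)
for k,c,a,b in(("salt",(484,73),76,100),("coaster",(510,167),4,14),("tin",(459,-20),48,66),("tub",(647,28),44,60)):print(k,circ("top",X,c,a,b))
c=imaging.calibration("wrist");p,d=imaging.read_camera("wrist");cv2.imwrite("pics/w2.png",p)
for k,q,a,b in(("salt",(484,73),76,100),("spice",(421,299),95,115),("coaster",(510,167),4,14),("tin",(459,-20),50,66),("beaker",(569,326),52,68),("tub",(647,28),44,60)):print("w",k,wcirc(d,c,q,a,b))
E
```

```text
clock: 8.57
ee_pos: [485.4, 72.8, 25.8]
tcp_rot: [3.141, 0.0, 1.571]
contact_force: [0.3, -1.0, -0.0]
width: 60.9
grip_force: 0.0
clock: 8.98
ee_pos: [486.3, 72.4, 173.5]
tcp_rot: [3.138, -0.001, 1.57]
contact_force: [1.3, -0.0, 0.8]
width: 62.2
grip_force: 0.0
clock: 9.4
ee_pos: [475.1, 109.2, 169.8]
tcp_rot: [-3.142, 0.0, 2.178]
contact_force: [-0.2, -1.0, -0.9]
width: 89.8
grip_force: 0.0
clock: 9.82
ee_pos: [475.2, 108.7, 169.7]
tcp_rot: [-3.141, -0.0, 2.777]
contact_force: [-0.6, -0.2, -0.0]
width: 93.1
grip_force: 0.0
clock: 10.23
ee_pos: [475.2, 108.6, 169.7]
tcp_rot: [3.141, -0.0, 3.138]
contact_force: [0.1, 0.2, -0.8]
width: 92.8
grip_force: 0.0
salt None
coaster [509.7 167.4   7.4  92.3  86. ]
tin [459.1 -20.7  54.8  74.  652. ]
tub [647.4  28.4  51.1  90.7 858. ]
w salt [ 483.4   73.1   86.3   32.8 1207. ]
w spice [ 421.2  296.9  105.    44.2 1490. ]
w coaster [ 510.3  166.6    8.3   93.9 5538. ]
w tin [ 459.5  -21.7   55.1   77.  4475. ]
w beaker [553.2 323.8  54.9  31.8  28. ]
w tub [ 647.6   29.2   51.7   90.5 3259. ]
```

```bash
python3 -m creep '{"rows":[[0.27,0.945,0,0,0,0,93],[0.27,0.945,0,0,0,0,93],[0.27,0.945,0,0,0,0,93],[0.27,0.945,0,0,0,0,93],[0.27,0.945,0,0,0,0,93]]}'; python3 -m creep '{"rows":[[0,0,0,0,0,0,93],[0,0,0.3,0,0,0,93],[0,0,0.6,0,0,0,93],[0,0,0,0,0,0,93]]}'
```

```text
clock: 10.75
ee_pos: [420.7, 299.6, 169.9]
tcp_rot: [-3.141, 0.0, 3.138]
contact_force: [0.4, 0.5, -0.0]
width: 93.1
grip_force: 0.0
clock: 11.08
ee_pos: [420.0, 297.3, 131.2]
tcp_rot: [-3.139, -0.003, 3.14]
contact_force: [-0.1, -0.2, 1.1]
width: 92.8
grip_force: 0.0
```

```bash
python3 -m creep '{"rows":[[-0.02,0,0.8,0,0,0,93],[0,0,0.8,0,0,0,93],[0,0,0.65,0,0,0,93],[0,0,0,0,0,0,93],[0,0,0,0,0,0,93]]}'; python3 -m creep '{"rows":[[0,0,0,0,0,0,25],[0,0,0,0,0,0,25],[0,0,0,0,0,0,25],[0,0,0,0,0,0,25],[0,0,0,0,0,0,25]]}' 20;python3 -m creep '{"rows":[[0,0,0,0,0,0,25],[0,0,0,0,0,0,25],[0,0,0,0,0,0,25],[0,0,0,0,0,0,25],[0,0,0,0,0,0,25]]}' 20
```

```text
clock: 11.5
ee_pos: [422.0, 297.1, 43.6]
tcp_rot: [-3.14, -0.002, 3.139]
contact_force: [0.4, -0.1, -0.2]
width: 93.0
grip_force: 0.0
clock: 11.92
ee_pos: [422.6, 298.2, 44.7]
tcp_rot: [3.141, 0.001, 3.141]
contact_force: [-0.4, 0.7, -0.4]
width: 64.3
grip_force: 0.0
clock: 12.33
ee_pos: [422.4, 298.1, 43.9]
tcp_rot: [3.141, 0.0, 3.141]
contact_force: [-1.4, -0.1, 1.3]
width: 40.3
grip_force: 20.0
```

```bash
python3 -m creep '{"rows":[[0,0,-0.4,0,0,0,25],[0,0,-0.8,0,0,0,25],[0,0,-0.9,0,0,0,25],[0,0,-0.8,0,0,0,25],[0,0,0,0,0,0,25]]}' 20; python3 -m creep '{"rows":[[-0.41,-0.92,0,0,0,0,25],[-0.41,-0.92,0,0,0,0,25],[-0.41,-0.92,0,0,0,0,25],[-0.41,-0.92,0,0,0,0,25],[-0.41,-0.92,0,0,0,0,25]]}'; python3 -m creep '{"rows":[[-0.41,-0.92,0,0,0,0,25],[-0.41,-0.92,0,0,0,0,25],[-0.41,-0.92,0,0,0,0,25],[0,0,0,0,0,0,25],[0,0,0,0,0,0,25]]}'; python3 -m creep '{"rows":[[0,0,0,0,0,0,25],[0,0,0,0,0,0,25]]}'
```

```text
clock: 12.75
ee_pos: [424.2, 298.9, 164.7]
tcp_rot: [3.137, 0.005, 3.14]
contact_force: [0.1, 0.7, 0.0]
width: 40.2
grip_force: 20.0
clock: 13.17
ee_pos: [504.1, 112.0, 159.2]
tcp_rot: [-3.141, -0.001, 3.141]
contact_force: [1.3, 1.3, -0.6]
width: 40.2
grip_force: 20.0
clock: 13.58
ee_pos: [553.3, 0.3, 159.0]
tcp_rot: [-3.141, -0.001, 3.135]
contact_force: [0.1, 1.2, -0.7]
width: 40.0
grip_force: 20.0
clock: 13.75
ee_pos: [552.5, 4.8, 159.3]
tcp_rot: [3.141, -0.001, -3.141]
contact_force: [-1.0, -0.3, -1.0]
width: 40.1
grip_force: 20.0
```

```bash
python3 -m creep '{"rows":[[-0.05,-0.02,0.7,0,0,0,25],[0,0,0.8,0,0,0,25],[0,0,0.8,0,0,0,25],[0,0,0.5,0,0,0,25],[0,0,0,0,0,0,25]]}' 20; python3 -m creep '{"rows":[[0,0,0.03,0,0,0,25],[0,0,0.02,0,0,0,25],[0,0,0,0,0,0,25],[0,0,0,0,0,0,25]]}'; python3 -m creep '{"rows":[[0,0,0.03,0,0,0,25],[0,0,0,0,0,0,25]]}'
```

```text
clock: 14.17
ee_pos: [553.0, 4.6, 44.5]
tcp_rot: [3.141, -0.005, -3.139]
contact_force: [0.1, 0.2, -1.3]
width: 40.4
grip_force: 20.0
clock: 14.5
ee_pos: [555.9, 2.9, 47.2]
tcp_rot: [3.141, 0.002, 3.141]
contact_force: [0.1, 0.6, -0.0]
width: 40.3
grip_force: 20.0
clock: 14.67
ee_pos: [555.5, 2.6, 45.3]
tcp_rot: [3.141, 0.001, 3.141]
contact_force: [0.2, 0.4, -0.6]
width: 40.2
grip_force: 20.0
```

```bash
python3 -m creep '{"rows":[[0.02,0.03,0.02,0,0,0,25],[0,0,0,0,0,0,25]]}'; python3 -m creep '{"rows":[[0,0,0.02,0,0,0,25],[0,0,0,0,0,0,25]]}';  python3 -m creep '{"rows":[[0,0,0,0,0,0,25],[0,0,0,0,0,0,25]]}'
```

```text
clock: 14.83
ee_pos: [554.3, 4.0, 44.0]
tcp_rot: [3.141, 0.0, 3.141]
contact_force: [-0.9, -0.0, -1.1]
width: 40.0
grip_force: 20.0
clock: 15.0
ee_pos: [554.4, 3.8, 42.9]
tcp_rot: [3.142, -0.0, 3.141]
contact_force: [-0.5, 0.4, -0.5]
width: 39.9
grip_force: 20.0
clock: 15.17
ee_pos: [554.5, 3.7, 43.0]
tcp_rot: [-3.142, -0.0, 3.141]
contact_force: [0.5, 0.5, -0.9]
width: 40.0
grip_force: 20.0
```

```bash
python3 -m creep '{"rows":[[0,0,0.025,0,0,0,25],[0,0,0,0,0,0,25]]}'; python3 -m creep '{"rows":[[0,0,0.02,0,0,0,25],[0,0,0,0,0,0,25]]}'
```

```text
clock: 15.33
ee_pos: [554.9, 3.8, 42.4]
tcp_rot: [3.142, 0.001, 3.141]
contact_force: [0.2, -0.2, 4.0]
width: 40.3
grip_force: 20.0
clock: 15.5
ee_pos: [555.4, 3.9, 42.2]
tcp_rot: [3.141, 0.002, 3.141]
contact_force: [-0.5, 1.2, 12.0]
width: 40.3
grip_force: 20.0
```

```bash
python3 -m creep '{"rows":[[0,0,-0.02,0,0,0,25],[0,0,0,0,0,0,58],[0,0,0,0,0,0,58],[0,0,0,0,0,0,58],[0,0,0,0,0,0,58]]}'; python3 -m creep '{"rows":[[0,0,-0.3,0,0,0,58],[0,0,-0.9,0,0,0,58],[0,0,-1,0,0,0,58],[0,0,-1,0,0,0,58],[0,0,-1,0,0,0,58]]}'; python3 -m creep '{"rows":[[0,0,-0.8,0,0,0.12,93],[0,0,0,0,0,0.12,93],[0,0,0,0,0,0.12,93],[0,0,0,0,0,0.12,93],[0,0,0,0,0,0.12,93]]}'; python3 -m creep '{"rows":[[0,0,0,0,0,0.12,93],[0,0,0,0,0,0.12,93],[0,0,0,0,0,0.12,93],[0,0,0,0,0,0.12,93],[0,0,0,0,0,0.12,93]]}'; python3 -m creep '{"rows":[[0,0,0,0,0,0.12,93],[0,0,0,0,0,0.12,93],[0,0,0,0,0,0.12,93],[0,0,0,0,0,0.01,93],[0,0,0,0,0,0,93]]}'
python3 -m creep '{"rows":[[-0.94,-0.4,0,0,0,0,93],[-0.94,-0.4,0,0,0,0,93],[-0.94,-0.4,0,0,0,0,93],[-0.94,-0.4,0,0,0,0,93],[0,0,0,0,0,0,93]]}'
python3 - <<'E'
from h import *
p,d=imaging.read_camera("top");cv2.imwrite("pics/t3.png",p);X=cloud("top",d)
c=imaging.calibration("wrist");p,d=imaging.read_camera("wrist");cv2.imwrite("pics/w3.png",p)
for k,q,a,b in(("salt",(484,73),76,100),("spice",(553,4),95,115),("coaster",(510,167),4,14),("tin",(459,-20),50,66),("bottle",(418,-282),112,170),("tub",(647,28),44,60)):print(k,circ("top",X,q,a,b),wcirc(d,c,q,a,b))
E
```

```text
clock: 15.92
ee_pos: [554.4, 3.7, 41.9]
tcp_rot: [-3.142, -0.0, 3.141]
contact_force: [0.2, 0.7, 0.4]
width: 57.2
grip_force: 0.0
clock: 16.33
ee_pos: [553.9, 3.6, 211.6]
tcp_rot: [-3.141, -0.001, 3.141]
contact_force: [-0.3, 0.1, -0.2]
width: 57.9
grip_force: 0.0
clock: 16.75
ee_pos: [554.3, 3.8, 242.3]
tcp_rot: [3.141, 0.0, 2.535]
contact_force: [-0.2, -0.4, 0.4]
width: 86.7
grip_force: 0.0
clock: 17.17
ee_pos: [554.2, 3.8, 241.9]
tcp_rot: [-3.141, -0.0, 1.935]
contact_force: [-0.3, 1.0, 1.0]
width: 93.4
grip_force: 0.0
clock: 17.58
ee_pos: [554.3, 4.0, 241.8]
tcp_rot: [-3.141, 0.0, 1.574]
contact_force: [-0.0, -0.5, 0.6]
width: 92.9
grip_force: 0.0
clock: 18.0
ee_pos: [486.7, -154.1, 242.9]
tcp_rot: [3.141, 0.002, 1.565]
contact_force: [-0.2, 0.1, -0.5]
width: 93.3
grip_force: 0.0
salt [484.9  71.1  85.2  33.1 136. ] None
spice [552.9   4.2 104.5  40.  200. ] [ 553.5    2.6  105.1   41.3 1362. ]
coaster [510.6 167.3   7.8  94.3 888. ] None
tin None [ 459.6  -21.5   55.1   75.1 3655. ]
bottle [ 417.1 -281.7  120.4   62.3  531. ] [ 424.3 -282.2  141.6   40.8  536. ]
tub [647.6  28.3  51.   90.6 855. ] [ 647.5   26.9   51.6   91.8 4028. ]
```

```bash
python3 -m creep '{"rows":[[-0.8,-0.43,0,0,0,0,93],[-0.8,-0.43,0,0,0,0,93],[-0.8,-0.43,0,0,0,0,93],[-0.79,-0.43,0,0,0,0,93],[0,0,0,0,0,0,93]]}'; python3 -m creep '{"rows":[[0,0,0,0,0,0,93],[0,0,0,0,0,0,93]]}'
```

```text
clock: 18.52
ee_pos: [419.0, -279.0, 242.7]
tcp_rot: [3.141, 0.002, 1.567]
contact_force: [-0.0, 1.1, 0.2]
width: 92.7
grip_force: 0.0
clock: 18.68
ee_pos: [422.6, -273.0, 241.8]
tcp_rot: [3.142, -0.001, 1.574]
contact_force: [0.4, -0.3, 0.7]
width: 93.6
grip_force: 0.0
```

```bash
python3 -m creep '{"rows":[[-0.21,-0.115,0,0,0,0,93],[0,0,0.4,0,0,0,93],[0,0,0.4,0,0,0,93],[0,0,0,0,0,0,93],[0,0,0,0,0,0,93]]}'
```

```text
clock: 19.1
ee_pos: [417.2, -281.8, 209.7]
tcp_rot: [-3.14, -0.001, 1.573]
contact_force: [0.0, 0.4, 0.6]
width: 93.1
grip_force: 0.0
```

```bash
python3 -m creep '{"rows":[[0,0,0.6,0,0,0,93],[0,0,0.7,0,0,0,93],[0,0,0.7,0,0,0,93],[0,0,0.6,0,0,0,93],[0,0,0.5,0,0,0,93]]}'; python3 -m creep '{"rows":[[0,0,0,0,0,0,93],[0,0,0,0,0,0,50],[0,0,0,0,0,0,50],[0,0,0,0,0,0,50],[0,0,0,0,0,0,50]]}' 20;python3 -m creep '{"rows":[[0,0,0,0,0,0,50],[0,0,0,0,0,0,50],[0,0,0,0,0,0,50]]}' 20
```

```text
clock: 19.52
ee_pos: [417.9, -282.2, 85.3]
tcp_rot: [3.141, -0.0, 1.573]
contact_force: [-0.1, 0.9, 0.6]
width: 93.1
grip_force: 0.0
clock: 19.93
ee_pos: [417.9, -282.8, 87.4]
tcp_rot: [3.139, 0.001, 1.571]
contact_force: [-0.3, -0.4, 0.1]
width: 71.1
grip_force: 0.0
clock: 20.18
ee_pos: [417.8, -282.8, 86.9]
tcp_rot: [3.14, 0.001, 1.571]
contact_force: [-0.1, 0.8, 8.2]
width: 62.5
grip_force: 20.0
```

```bash
python3 -m creep '{"rows":[[0,0,-0.4,0,0,0,50],[0,0,-0.8,0,0,0,50],[0,0,-0.9,0,0,0,50],[0,0,-0.9,0,0,0,50],[0,0,-0.5,0,0,0,50]]}' 20; python3 -m creep '{"rows":[[0.5,0.1,0,0,0,0,50],[0.93,0.19,0,0,0,0,50],[0.93,0.19,0,0,0,0,50],[0.93,0.19,0,0,0,0,50],[0.93,0.19,0,0,0,0,50]]}'; python3 -m creep '{"rows":[[0.93,0.19,0,0,0,0,50],[0.93,0.19,0,0,0,0,50],[0.93,0.19,0,0,0,0,50],[0.93,0.19,0,0,0,0,50],[0.93,0.19,0,0,0,0,50]]}'; python3 -m creep '{"rows":[[0.93,0.19,0,0,0,0,50],[0.93,0.19,0,0,0,0,50],[0.47,0.1,0,0,0,0,50],[0,0,0,0,0,0,50],[0,0,0,0,0,0,50]]}'; python3 -m creep '{"rows":[[0,0,0,0,0,0,50],[0,0,0,0,0,0,50]]}'
```

```text
clock: 20.6
ee_pos: [417.2, -283.4, 229.3]
tcp_rot: [3.139, 0.001, 1.57]
contact_force: [0.1, -0.2, -1.7]
width: 62.7
grip_force: 20.0
clock: 21.02
ee_pos: [451.2, -112.2, 226.3]
tcp_rot: [3.141, -0.0, 1.57]
contact_force: [0.9, -0.4, -0.4]
width: 63.1
grip_force: 20.0
clock: 21.43
ee_pos: [489.2, 74.1, 226.3]
tcp_rot: [3.142, -0.0, 1.571]
contact_force: [0.7, -0.0, -2.1]
width: 62.8
grip_force: 20.0
clock: 21.85
ee_pos: [508.2, 166.2, 225.8]
tcp_rot: [-3.141, 0.001, 1.573]
contact_force: [0.4, -0.8, -0.8]
width: 62.3
grip_force: 20.0
clock: 22.02
ee_pos: [508.3, 163.8, 226.2]
tcp_rot: [-3.141, 0.0, 1.569]
contact_force: [0.3, -0.1, -0.3]
width: 62.8
grip_force: 20.0
```

```bash
python3 -m creep '{"rows":[[0.05,0.05,0.6,0,0,0,50],[0,0,0.8,0,0,0,50],[0,0,0.8,0,0,0,50],[0,0,0.6,0,0,0,50],[0,0,0.35,0,0,0,50]]}' 20; python3 -m creep '{"rows":[[0,0,0,0,0,0,50],[0,0,0,0,0,0,50],[0,0,0,0,0,0,50]]}'; python3 -m creep '{"rows":[[0,0,0.04,0,0,0,50],[0,0,0,0,0,0,50]]}'; python3 -m creep '{"rows":[[0,0,0.03,0,0,0,50],[0,0,0,0,0,0,50]]}'
```

```text
clock: 22.43
ee_pos: [509.6, 165.5, 98.0]
tcp_rot: [-3.139, 0.001, 1.569]
contact_force: [0.2, -0.3, -0.7]
width: 62.5
grip_force: 20.0
clock: 22.68
ee_pos: [511.3, 166.6, 101.1]
tcp_rot: [3.14, -0.0, 1.569]
contact_force: [1.4, -0.1, -1.2]
width: 62.3
grip_force: 20.0
clock: 22.85
ee_pos: [511.1, 167.5, 99.4]
tcp_rot: [3.14, -0.001, 1.571]
contact_force: [-0.1, -0.9, -1.5]
width: 62.7
grip_force: 20.0
clock: 23.02
ee_pos: [510.8, 167.6, 97.6]
tcp_rot: [3.141, -0.0, 1.571]
contact_force: [0.2, -0.1, 0.0]
width: 62.5
grip_force: 20.0
```

```bash
python3 -m creep '{"rows":[[-0.03,-0.01,0.02,0,0,0,50],[0,0,0,0,0,0,50]]}'; python3 -m creep '{"rows":[[0,0,0.03,0,0,0,50],[0,0,0,0,0,0,50]]}'; python3 -m creep '{"rows":[[0,0,0.02,0,0,0,50],[0,0,0,0,0,0,50]]}'
```

```text
clock: 23.18
ee_pos: [510.1, 166.0, 96.5]
tcp_rot: [3.141, 0.0, 1.571]
contact_force: [0.3, -1.0, -1.4]
width: 62.5
grip_force: 20.0
clock: 23.35
ee_pos: [510.2, 166.1, 95.1]
tcp_rot: [-3.141, 0.0, 1.571]
contact_force: [0.0, -0.3, -0.4]
width: 62.3
grip_force: 20.0
clock: 23.52
ee_pos: [510.4, 166.2, 94.9]
tcp_rot: [3.141, -0.001, 1.571]
contact_force: [-0.8, 0.4, 7.2]
width: 62.5
grip_force: 20.0
```

```bash
python3 -m creep '{"rows":[[0,0,-0.01,0,0,0,84],[0,0,0,0,0,0,84],[0,0,0,0,0,0,84],[0,0,0,0,0,0,84],[0,0,0,0,0,0,84]]}'; python3 -m creep '{"rows":[[0,0,-0.3,0,0,0,84],[0,0,-0.8,0,0,0,84],[0,0,-0.9,0,0,0,84],[0,0,-0.8,0,0,0,84],[0,0,-0.4,0,0,0,93]]}'; python3 -m creep '{"rows":[[0.8,0.1,0,0,0,0,93],[0.8,0.1,0,0,0,0,93],[0.8,0.1,0,0,0,0,93],[0,0,0,0,0,0,93],[0,0,0,0,0,0,93]]}'; python3 -m creep '{"rows":[[0,0,0,0,0,0,93],[0,0,0,0,0,0,93]]}'
python3 - <<'E'
from h import *
p,d=imaging.read_camera("top");cv2.imwrite("pics/t4.png",p)
c=imaging.calibration("wrist");p,d2=imaging.read_camera("wrist");cv2.imwrite("pics/w4.png",p)
X=cloud("top",d)
for k,q,a,b in(("bottle",(510,167),120,170),("bottle",(510,167),136,170),("beaker",(574,323),54,68),("beaker",(574,323),25,68),("coaster",(510,167),4,14)):print(k,circ("top",X,q,a,b),wcirc(d2,c,q,a,b))
o,k,_=wcloud(d2,c)
# lime mask, rim
def lime(p):
    h=cv2.cvtColor(p,cv2.COLOR_BGR2HSV);m=cv2.inRange(h,(30,120,60),(48,255,255))
    n,l,s,ce=cv2.connectedComponentsWithStats(m);i=1+np.argmax(s[1:,4]);print(s[i],ce[i]);return
lime(cv2.imread("pics/top0.png"));lime(p)
cv2.imwrite("pics/v4.png",np.hstack([cv2.resize(cv2.imread("pics/top0.png")[180:240,95:175],(400,300),interpolation=2),cv2.resize(p,(400,300))]))
E
```

```text
clock: 23.93
ee_pos: [510.2, 166.2, 94.8]
tcp_rot: [-3.142, 0.0, 1.571]
contact_force: [-0.1, 0.3, -0.1]
width: 83.6
grip_force: 0.0
clock: 24.35
ee_pos: [511.3, 166.0, 226.0]
tcp_rot: [3.139, -0.001, 1.57]
contact_force: [0.3, 0.1, -1.1]
width: 87.3
grip_force: 0.0
clock: 24.77
ee_pos: [521.8, 264.1, 222.3]
tcp_rot: [-3.141, 0.0, 1.574]
contact_force: [-0.2, 0.1, -1.2]
width: 92.9
grip_force: 0.0
clock: 24.93
ee_pos: [522.1, 260.7, 222.8]
tcp_rot: [-3.141, 0.001, 1.569]
contact_force: [0.3, 0.4, 0.2]
width: 93.0
grip_force: 0.0
bottle [509.  163.6 128.8  62.1 504. ] [ 511.1  169.9  126.6   59.8 1125. ]
bottle [508.5 163.4 144.1  35.3 160. ] [511.1 165.5 164.7  12.9  84. ]
beaker [570.2 321.2  58.6  55.3  33. ] [568.5 324.3  59.1  63.  744. ]
beaker [569.6 323.6  43.9  61.6 153. ] [ 569.2  324.2   54.1   64.  1482. ]
coaster [510.4 167.4   7.4  93.3 319. ] [ 511.2  168.5    8.2   93.9 1652. ]
[117 197  27  25 530] [129.91886792 209.47169811]
[ 298  102   60   62 2002] [327.8046953  131.83166833]
```

View pics/w4.png

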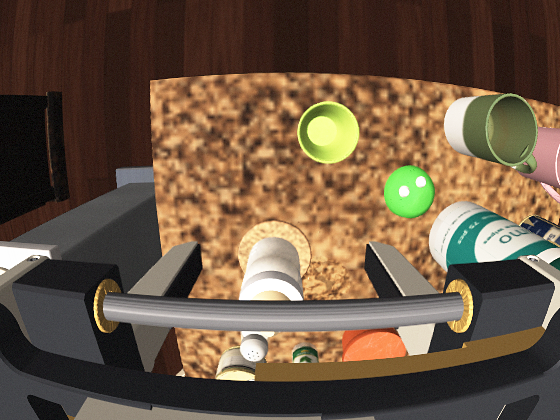

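```bash
python3 -m creep '{"rows":[[0.53,0.39,0,0,0,0,93],[0.53,0.39,0,0,0,0,93],[0.53,0.38,0,0,0,0,93],[0,0,0,0,0,0,93],[0,0,0,0,0,0,93]]}'; python3 -m creep '{"rows":[[0,0,0.7,0,0,0,93],[0,0,0.9,0,0,0,93],[0,0,0.8,0,0,0,93],[0,0,0,0,0,0,93],[0,0,0,0,0,0,93]]}'; python3 -m creep '{"rows":[[0,0,0,0,0,0,93],[0,0,0,0,0,0,93]]}'
```

```text
clock: 25.45
ee_pos: [569.0, 325.7, 222.4]
tcp_rot: [-3.142, 0.001, 1.571]
contact_force: [-0.4, -0.6, 0.2]
width: 93.1
grip_force: 0.0
clock: 25.87
ee_pos: [567.8, 323.9, 126.4]
tcp_rot: [-3.139, 0.002, 1.569]
contact_force: [0.6, 1.0, 0.6]
width: 93.0
grip_force: 0.0
clock: 26.03
ee_pos: [569.8, 325.6, 129.2]
tcp_rot: [3.139, -0.001, 1.57]
contact_force: [1.1, -1.1, -0.1]
width: 93.0
grip_force: 0.0
```

Now down 109 mm (about 2.72 units) and a light grip.

```bash
python3 -m creep '{"rows":[[0,0,0.7,0,0,0,93],[0,0,0.8,0,0,0,93],[0,0,0.7,0,0,0,93],[0,0,0.5,0,0,0,93],[0,0,0,0,0,0,93]]}'; python3 -m creep '{"rows":[[0,0,0,0,0,0,93],[0,0,0,0,0,0,40],[0,0,0,0,0,0,40],[0,0,0,0,0,0,40],[0,0,0,0,0,0,40]]}' 8;python3 -m creep '{"rows":[[0,0,0,0,0,0,40],[0,0,0,0,0,0,40],[0,0,0,0,0,0,40],[0,0,0,0,0,0,40]]}' 8
```

```text
clock: 26.45
ee_pos: [567.6, 325.4, 17.0]
tcp_rot: [-3.139, 0.001, 1.571]
contact_force: [-0.2, -0.4, -0.5]
width: 92.8
grip_force: 0.0
clock: 26.87
ee_pos: [569.2, 326.3, 20.1]
tcp_rot: [3.14, -0.001, 1.571]
contact_force: [0.6, 0.1, -0.6]
width: 70.8
grip_force: 0.0
clock: 27.2
ee_pos: [568.8, 326.0, 19.4]
tcp_rot: [3.141, -0.001, 1.571]
contact_force: [-0.2, 1.0, 5.3]
width: 61.9
grip_force: 8.0
```

```bash
python3 -m creep '{"rows":[[0,0,-0.4,0,0,0,40],[0,0,-0.8,0,0,0,40],[0,0,-0.8,0,0,0,40],[0,0,-0.9,0,0,0,40],[0,0,-0.9,0,0,0,40]]}' 8; python3 -m creep '{"rows":[[0,0,-0.8,0,0,0,40],[0,0,-0.5,0,0,0,40],[0,0,0,0,0,0,40],[0,0,0,0,0,0,40]]}'; python3 -m creep '{"rows":[[-0.86,-0.27,0,0,0,0,40],[-0.86,-0.27,0,0,0,0,40],[-0.86,-0.27,0,0,0,0,40],[-0.86,-0.27,0,0,0,0,40],[-0.86,-0.27,0,0,0,0,40]]}'; python3 -m creep '{"rows":[[-0.86,-0.27,0,0,0,0,40],[-0.86,-0.27,0,0,0,0,40],[-0.86,-0.27,0,0,0,0,40],[-0.86,-0.27,0,0,0,0,40],[-0.86,-0.27,0,0,0,0,40]]}'; python3 -m creep '{"rows":[[0,0,0,0,0,0,40],[0,0,0,0,0,0,40],[0,0,0,0,0,0,40],[0,0,0,0,0,0,40]]}'
```

```text
clock: 27.62
ee_pos: [568.2, 325.3, 172.0]
tcp_rot: [-3.141, 0.001, 1.57]
contact_force: [0.2, -0.1, -0.2]
width: 61.6
grip_force: 8.0
clock: 27.95
ee_pos: [568.8, 326.0, 223.6]
tcp_rot: [3.14, -0.001, 1.571]
contact_force: [0.0, 0.4, 0.1]
width: 61.8
grip_force: 8.0
clock: 28.37
ee_pos: [512.8, 152.2, 221.2]
tcp_rot: [-3.139, 0.001, 1.571]
contact_force: [0.3, -1.0, -1.7]
width: 61.9
grip_force: 8.0
clock: 28.78
ee_pos: [458.9, -19.5, 221.6]
tcp_rot: [-3.139, 0.001, 1.571]
contact_force: [0.5, -0.8, -0.2]
width: 62.1
grip_force: 8.0
clock: 29.12
ee_pos: [460.7, -17.1, 222.2]
tcp_rot: [-3.14, 0.0, 1.572]
contact_force: [-0.5, 1.1, -0.5]
width: 62.2
grip_force: 8.0
```

```bash
python3 -m creep '{"rows":[[-0.055,-0.03,0.7,0,0,0,40],[0,0,0.8,0,0,0,40],[0,0,0.8,0,0,0,40],[0,0,0.7,0,0,0,40],[0,0,0.4,0,0,0,40]]}' 8; python3 -m creep '{"rows":[[0,0,0,0,0,0,40],[0,0,0,0,0,0,40],[0,0,0,0,0,0,40],[0,0,0,0,0,0,40]]}'; python3 -m creep '{"rows":[[0,0,0.04,0,0,0,40],[0,0,0,0,0,0,40]]}'
```

```text
clock: 29.53
ee_pos: [458.6, -19.0, 83.8]
tcp_rot: [-3.138, 0.0, 1.573]
contact_force: [-0.0, 1.0, 0.7]
width: 62.0
grip_force: 8.0
clock: 29.87
ee_pos: [460.2, -20.0, 87.8]
tcp_rot: [3.14, -0.0, 1.572]
contact_force: [0.4, -0.3, 0.2]
width: 61.6
grip_force: 8.0
clock: 30.03
ee_pos: [459.9, -20.1, 85.9]
tcp_rot: [3.14, -0.0, 1.572]
contact_force: [0.0, -0.1, -0.2]
width: 62.3
grip_force: 8.0
```

```bash
python3 -m creep '{"rows":[[0.02,-0.01,0.07,0,0,0,40],[0,0,0.06,0,0,0,40],[0,0,0,0,0,0,40],[0,0,0,0,0,0,40]]}'; python3 -m creep '{"rows":[[0,0,0.03,0,0,0,40],[0,0,0,0,0,0,40]]}'; python3 -m creep '{"rows":[[0,0,0.03,0,0,0,40],[0,0,0,0,0,0,40]]}'
```

```text
clock: 30.37
ee_pos: [459.0, -19.6, 79.9]
tcp_rot: [-3.141, -0.0, 1.571]
contact_force: [0.4, 1.0, -0.4]
width: 61.9
grip_force: 8.0
clock: 30.53
ee_pos: [459.0, -19.7, 78.7]
tcp_rot: [-3.142, 0.0, 1.571]
contact_force: [0.2, -0.1, 0.2]
width: 62.0
grip_force: 8.0
clock: 30.7
ee_pos: [459.1, -19.8, 77.6]
tcp_rot: [3.141, 0.0, 1.571]
contact_force: [0.4, 1.0, 0.4]
width: 61.5
grip_force: 8.0
```

```bash
python3 -m creep '{"rows":[[0,0,0.02,0,0,0,40],[0,0,0,0,0,0,40]]}'; python3 -m creep '{"rows":[[0,0,0.02,0,0,0,40],[0,0,0,0,0,0,40]]}'
```

```text
clock: 30.87
ee_pos: [458.7, -20.1, 77.0]
tcp_rot: [-3.142, 0.0, 1.57]
contact_force: [-2.2, -1.8, 6.8]
width: 62.1
grip_force: 8.0
clock: 31.03
ee_pos: [458.6, -20.1, 76.4]
tcp_rot: [-3.142, 0.0, 1.57]
contact_force: [-1.8, -2.0, 10.2]
width: 62.1
grip_force: 8.0
```

```bash
python3 -m creep '{"rows":[[0,0,-0.02,0,0,0,78],[0,0,0,0,0,0,78],[0,0,0,0,0,0,78],[0,0,0,0,0,0,78],[0,0,0,0,0,0,78]]}'; python3 -m creep '{"rows":[[0,0,-0.2,0,0,0,78],[0,0,-0.6,0,0,0,78],[0,0,-0.9,0,0,0,78],[0,0,-0.9,0,0,0,78],[0,0,-0.9,0,0,0,78]]}'; python3 -m creep '{"rows":[[-0.8,0,-0.3,0,0,0,78],[-1,0,0,0,0,0,78],[-1,0,0,0,0,0,78],[-0.8,0,0,0,0,0,78],[0,0,0,0,0,0,78]]}'; python3 -m creep '{"rows":[[0,0,0,0,0,0,78],[0,0,0,0,0,0,78]]}'
python3 - <<'E'
from h import *
p,d=imaging.read_camera("top");cv2.imwrite("pics/t5.png",p);X=cloud("top",d)
c=imaging.calibration("wrist");pw,d2=imaging.read_camera("wrist");cv2.imwrite("pics/w5.png",pw)
for k,q,a,b in(("salt",(484,73),76,100),("spice",(553,4),95,115),("coaster",(510,167),4,14),("tin",(459,-20),48,60),("beaker",(459,-20),110,125),("beaker",(459,-20),80,125),("bottle",(510,167),122,170),("bottle",(510,167),140,170),("tub",(647,28),44,60),("frog",(677,247),8,45),("ring",(659,-104),6,20)):print(k,circ("top",X,q,a,b),wcirc(d2,c,q,a,b))
cv2.imwrite("pics/v5.png",np.hstack([cv2.resize(p[150:300,100:300],(800,600)),]))
E
```

```text
clock: 31.45
ee_pos: [459.1, -19.6, 76.7]
tcp_rot: [-3.141, 0.0, 1.571]
contact_force: [-0.5, -0.5, 0.0]
width: 77.8
grip_force: 0.0
clock: 31.87
ee_pos: [458.2, -20.2, 218.6]
tcp_rot: [-3.14, 0.001, 1.57]
contact_force: [1.1, 1.2, -0.4]
width: 77.8
grip_force: 0.0
clock: 32.28
ee_pos: [458.4, -169.9, 230.3]
tcp_rot: [3.139, 0.003, 1.564]
contact_force: [-0.3, -0.7, 0.5]
width: 78.1
grip_force: 0.0
clock: 32.45
ee_pos: [458.7, -163.1, 229.0]
tcp_rot: [-3.141, -0.001, 1.57]
contact_force: [-0.4, 0.3, 0.4]
width: 77.8
grip_force: 0.0
salt [484.7  70.9  85.6  33.3 141. ] None
spice [552.7   4.1 104.8  40.2 204. ] [ 552.7    2.3  105.1   42.1 1400. ]
coaster [510.  167.3   7.7  93.4 323. ] None
tin [ 6.52700e+02 -1.21975e+04  5.67000e+01  2.44298e+04  2.00000e+00] [459.8 -22.1  55.5  74.7 895. ]
beaker [459.9 -20.4 116.1  58.9  46. ] [ 458.7  -21.8  116.8   63.4 1160. ]
beaker [460.7 -20.  109.6  59.3  94. ] [ 458.7  -20.3  110.9   64.7 2235. ]
bottle [509.1 163.9 129.   61.3 491. ] None
bottle [508.8 163.1 149.1  30.1 116. ] None
tub [647.3  28.5  51.   90.8 863. ] [ 647.1   26.5   51.6   92.2 3830. ]
frog [676.5 247.2  26.7  65.8 429. ] None
ring [ 659.  -104.9   12.4   73.   321. ] [ 658.5 -105.8   13.4   73.5 1410. ]
```

View pics/v5.png

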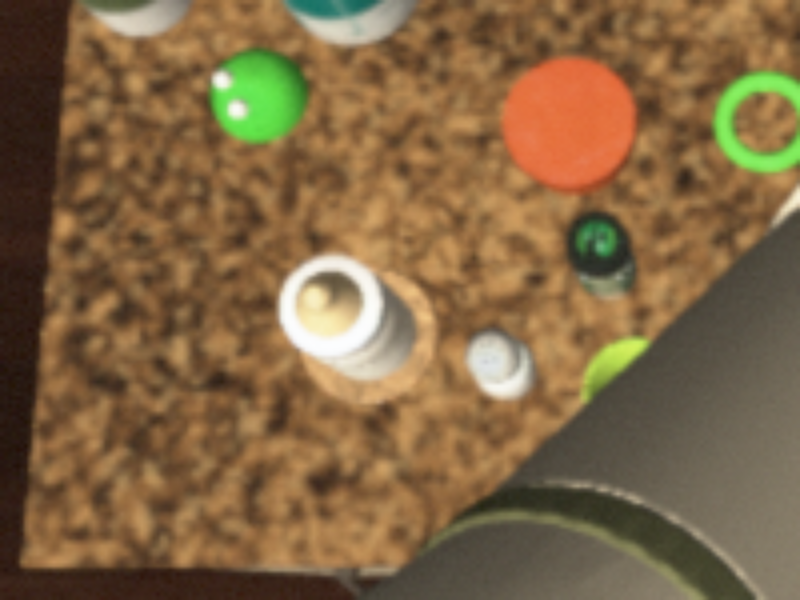

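The close-up shows everything upright: bottle on the coaster (crop 350,320), salt (500,365), spice (600,255), and the beaker on the tin, partly behind the arm (615,370). The measured offsets are all within about 4 mm:
- **Salt and spice:** 2 mm or less from the midpoints.
- **Beaker:** about 1 mm from the lid centre.
- **Bottle:** 3–4 mm at most from the coaster centre.
- **Bystanders:** none has moved.

I'm handing in.

```bash
python3 -c "
from plant import r
print(r.job_done())"
```

```text
the job is handed in; nothing more can be done
None
```

The job is handed in at about 33 s of the 104 s allowed. All four items stand upright and released in the order asked: salt and spice within about 2 mm of their midpoints, the beaker about 1 mm off the tin lid's centre, and the bottle 3–4 mm at most off the coaster's centre. The tin, tub, frog and ring show no measurable movement (the frog and ring by camera only).

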